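Unlock the incubation chamber and take out the cassette

TASK

Pinch both orange tabs of the chamber's dial and turn it anticlockwise until the tabs spring out in the open position, then lift the blue lid off by its handle and set it down flat, handle up, on the middle of the dark mat. Find the green cassette on the floor of the chamber and set it down on its base in the steel tray; do not drop the lid or the cassette, leave the dial open, and leave the amber bottle, beaker, jar and dishes where they stand.

Things in the scene. Friction and masses are not known exactly. Their poses are not given: they have to be found in the camera images.
- chamber: Fixed bench incubation chamber: an open-topped white well and, in front, a navy pedestal with the dial. Origin on the bench under the well's centre; -x points to the dial's side (roughly to the robot), yaw up to 0.3. Well outside 160 (x) x 210 (y), inside 150 x 200; floor top (dark) 5 mm, rim 72 mm above the bench. Pedestal 105 x 110, 70 mm high, centred 135 mm along -x.
- dial_grip (a point): On the dial's vertical axis at the height to pinch, 116 mm above the bench; turns with the dial: +x along the keeper arm, +y to tab_left. Two orange press pads stand either side of a black core (top 124 mm): each 28 wide (x), 94 to 128 mm above the bench, outer faces 56 mm apart sprung out, 36 fully pressed. Below: black skirt, radius 27, top at 90 mm.
- keeper_tip (a point): Tip of the dial's steel keeper arm: on its middle line, 85 mm from the dial's axis, 87 mm above the bench. The arm is 18 wide, 8 thick and turns with the dial. Locked, it points along the chamber's +x and holds the lid down; at the open position it is clear of the lid.
- dial (a joint): Turn of the dial in rad: 0 locked, grows anticlockwise seen from above, end stop 1.35, slight friction. Teeth on the tabs stick out into notches of the aluminium ring below: locked ones at 0, open ones at 1.31 (teeth enter from 1.25 to the stop). It leaves a notch only while both tabs are pressed in; let go at the open notches, the tabs spring out and lock it there.
- tab_left (a joint): How far the orange pad on the dial's +y side is pressed in towards the axis, in m: 0 sprung out, 0.010 fully in; its tooth clears the ring beyond 0.0045. Spring 1.8 N at rest to 5.3 N fully in.
- tab_right (a joint): The same for the orange pad on the dial's -y side.
- lid: Loose blue lid, 170 (x) x 220 (y) x 16 mm, 0.28 to 0.46 kg, white handle. Origin: centre of the underside of its 8 mm deep locating lip, 64 mm above the bench on the chamber and 3 mm on the mat. The lip (142 x 190) hangs in the well's mouth with 4 to 5 mm of play. It starts aligned with the chamber.
- lid_handle (a point): Centre of the lid's white handle bar, over the lid's centre, 48 mm above the lid's origin; bar 100 mm long along the lid's y, 14 thick (x), 16 high; free space of 24 mm between bar and lid.
- cassette: Loose green sample cassette, yellow band, white top mark, 75 (x) x 30 (y) x 36 (z) mm, 0.08 to 0.17 kg; origin at the centre of its underside. It starts on its base somewhere on the floor of the closed well, its centre within 28 (x) and 40 (y) mm of the well's, up to 0.6 rad askew to the chamber; out of sight till the lid is off.
- mat: Fixed dark rubber mat, 220 (x) x 250 (y) x 3 mm, to the left or right of the chamber; origin under its centre.
- tray: Fixed open steel tray, 190 (x) x 240 (y) x 30 mm, walls 4, floor 4 mm thick, on the other side; origin under its centre.
- amber_bottle: Bystander: amber bottle, 60 mm across, 130 tall; origin under its centre.
- beaker: Bystander: glass beaker, 72 mm across, 90 tall; origin under its centre.
- dishes: Bystander: stack of clear dishes, 88 mm across, 50 tall; origin under its centre.
- jar: Bystander: glass jar with red cap, 60 mm across, 70 tall; origin under its centre.

How it is judged (in metres and radians):
On the way, in this order (a step that is already met when the one before it is completed fails the run):
1. the dial is turned to its open position with both tabs sprung out (value of joint dial above 1.22 rad and value of joint each of tab_left, tab_right below 0.004 m), for 0.2 s.
2. the lid lies flat on the mat, let go (x of lid in the frame of mat between -0.06 and 0.06 m and y of lid in the frame of mat between -0.06 and 0.06 m and z of lid in the frame of mat below 0.009 m and angle between lid's own z axis and vertical below 0.08 rad and linear speed of lid below 0.02 m/s and contact force between the fingers and lid below 0.2 N), for 0.2 s.
At the end, for the whole second after the job is handed in: Dial past 1.22 rad, both tabs out (pressed under 4 mm); lid at rest flat on the mat, handle up (tilt under 0.08 rad), its centre within 60 mm of the mat's along each mat axis; cassette at rest on its base (tilt under 0.12 rad) on the tray's floor (all of step 1 and x of lid in the frame of mat between -0.06 and 0.06 m and y of lid in the frame of mat between -0.06 and 0.06 m and z of lid in the frame of mat below 0.009 m and angle between lid's own z axis and vertical below 0.08 rad and linear speed of each of lid, cassette below 0.02 m/s and x of cassette in the frame of tray between -0.08 and 0.08 m and y of cassette in the frame of tray between -0.105 and 0.105 m and z of cassette in the frame of tray below 0.012 m and angle between cassette's own z axis and vertical below 0.12 rad); the robot touches nothing.
It fails at once if a bystander is pushed more than 30 mm or knocked over (distance of any of amber_bottle, beaker, dishes, jar from where it was at the start of the episode above 0.03 m or angle between any of amber_bottle, beaker, dishes, jar's own z axis and vertical above 0.5 rad).
It fails at once if the lid or the cassette is dropped or thrown (faster than 0.8 m/s out of the fingers) ((linear speed of lid above 0.8 m/s and contact force between the fingers and lid below 0.2 N) or (linear speed of cassette above 0.8 m/s and contact force between the fingers and cassette below 0.2 N)).
It also fails if it takes over 64 s, if anything falls off the work surface, if the arm or the gripper's body presses on something with over 40 N, if the wrist force passes 120 N, or if a joint passes its speed limit or range.

ROBOT

A 6-joint arm with a two-finger parallel gripper is mounted at the origin on the work surface. World frame = base frame: x ahead of the robot, y to its left, z up, the work surface at z = 0. Lengths are in mm, angles in rad, forces in N, time in s.
With the tool pointing down it reaches from about 275 to 750 mm from the base axis. Payload 10.2 kg.
Tool frame: the origin (TCP) lies at the very end of the fingers, on their centre line; the grasp point (between the pads) lies 19 mm behind it; z points along the fingers, y is the direction in which the jaws open and shut (so a half turn about z gives the same grasp; the last joint's range is limited). The gripper opens to 85 mm and grips with 20 to 120 N. Pads are 22 mm wide; open, the fingers measure 114 mm over their backs; the gripper's body (76 mm by 85 mm) begins 54 mm behind the grasp point. The pads swing forward as they close: fully open they stand 13 mm farther back than shut.
Start: joints at [-1.351, 0.313, 1.498, -0, 1.331, -0.223], TCP at [224.936, -474.379, 231.294] pointing down, gripper open.
Joint ranges: [-2.94, 2.94], [-0.97, 2.17], [0.19, 2.56], [-1.23, 4.37], [0.02, 3.11], [-2.88, 2.88]. Speed limits (rad/s): [2.39, 2.39, 3.01, 3.14, 3.14, 3.14].

INTERFACE

Orientations are given as a unit quaternion [w, x, y, z].
In Python, from rig import readout, cams, finish_job gives the robot as it stands. The module is installed in compiled form; this text tells all that it offers.
- The arm moves only by the tool carry_out, never from a script. Its argument "steps" is one flat list of numbers, 7 for each row, row after row: the shift along the tool's x, y, z in cm, then the turn, a rotation vector about the tool's x, y, z in units of 5 degrees (1.0 is 5 degrees), then the opening, from -1 (shut) to 1 (fully open), so that 0 is half open. In form: [x, y, z, ax, ay, az, hand, x, y, z, ax, ay, az, hand, ...]. A call has 1 to 20 rows; each row shifts and turns the commanded pose from where the row before left it, along the tool's axes as they then stand; what a row does not reach is not made up. A row lasts 1/12 s, in which the tool goes at most 41.7 mm and 7.16 degrees, less where a joint would pass 70% of its speed; a pose out of reach is approached as far as the arm can. A call with a gripper value outside its range is refused whole. The fingers move at their own pace and stop on an object; "grip_force" is the grip in N (left out, the last holds). Time passes only in rows, so rows that do not move let the fingers close. It gives the time, the measured TCP pose, the force and the opening at its end, in the units of the state.
- readout.sense(): the state, without advancing time (a new reading comes with each control period).
- cams.capture(name): name is "side" or "top"; returns the picture (384x512x3 uint8, red, green, blue); there is no depth.
- cams.calibration(name): a dict with "fx", "fy", "cx", "cy" (pixels), "k1" (the pictures are not rectified: a ray, as slopes to the right and down, at radius r is drawn at 1 + k1 r^2 times it, then the intrinsics apply), "R" (3x3) and "t" (3): a world point X has camera coordinates R X + t. Camera axes: x right, y down, z forward; pixel columns grow to the right and rows downward; lengths in mm; the calibration is good to about 2 mm. A picture is of the moment at which its call begins. calibration takes no time and is no camera call.
- finish_job(): hands the job in, once; it reports no verdict.
The state is a dict: "time_s": time; "joints": joint angles; "dq": joint speeds; "tau": joint torques, N m; "eef_pos": TCP position; "ee_rot": TCP orientation; "force": force on the tool from outside, world axes, zero at the start; "wrist_torque": the same for the moment, N m; "grip_width": opening from 0.0 (shut) to 1.0 (fully open).
Only numpy, scipy, OpenCV 4.12 (cv2) and the standard library are available. Lean on these libraries where they do the work, as an engineer would, in place of code of your own. Each camera call takes 0.05 s, during which the arm holds its last target.

## Working session

There is one attempt and no reset: what is moved stays moved. The work goes in short steps, Python scripts to look and compute and a tool call to move; the robot and the scene stay as the last step left them, time stands still between calls to the robot, and variables do not carry over. Pictures are saved under pics/ and viewed, and the job is handed in when it is done.

Besides the shell and the picture viewer there is one more tool, called after "Request:" as name(argument=value, ...) on one line, values as JSON. carry_out: Moves the arm, as the interface text tells. Its arguments: {"type":"object","properties":{"steps":{"type":"array","items":{"type":"number"}},"grip_force":{"type":"number"}},"required":["steps"]}

```bash
mkdir -p pics
python3 - <<'E'
from rig import readout,cams
import cv2
for n in("side","top"):
    im=cams.capture(n); cv2.imwrite(f"pics/{n}0.png",im[:,:,::-1]); 
    c=cams.calibration(n); print(n,c)
s=readout.sense(); print(s)
E
```

```text
side {'fx': 408.78260295872576, 'fy': 408.78260295872576, 'cx': 257.1743070320279, 'cy': 186.95365867013282, 'k1': 0.032305897670227415, 'R': array([[-0.78977613, -0.61335456,  0.00706034],
       [-0.44883569,  0.57001408, -0.68820816],
       [ 0.41809112, -0.54669931, -0.72547893]]), 't': array([432.4168807 , 331.85017783, 975.75591551])}
top {'fx': 463.4930611182152, 'fy': 463.4930611182152, 'cx': 255.4388794524684, 'cy': 195.72925108856774, 'k1': -0.12222452144745456, 'R': array([[-0.02446772, -0.99963013, -0.01187177],
       [-0.99610288,  0.02538452, -0.08446698],
       [ 0.08473709,  0.00975879, -0.99635555]]), 't': array([  19.2723292 ,  569.13503737, 1479.55970943])}
{'time_s': 0.1, 'joints': array([-1.35143801e+00,  3.13360068e-01,  1.49832012e+00, -1.89546187e-05,
        1.33100578e+00, -2.23430180e-01]), 'dq': array([-1.31633262e-05, -1.75499658e-03, -2.65878395e-03, -1.53547783e-03,
        1.49828029e-04,  1.60936678e-03]), 'tau': array([ 2.59043416e-03, -4.12896609e+01, -2.60142893e+01, -1.60088075e-04,
        3.02698267e-03, -6.95124768e-06]), 'eef_pos': array([ 224.86360763, -474.165302  ,  230.82512104]), 'ee_rot': array([-5.46677677e-04,  9.75591593e-01,  2.19592224e-01, -8.09193050e-06]), 'force': array([-0.41687151,  0.28381554,  0.51592303]), 'wrist_torque': array([ 0.00058302, -0.01572019, -0.01789895]), 'grip_width': 0.9960448176287836}
```

View pics/top0.png

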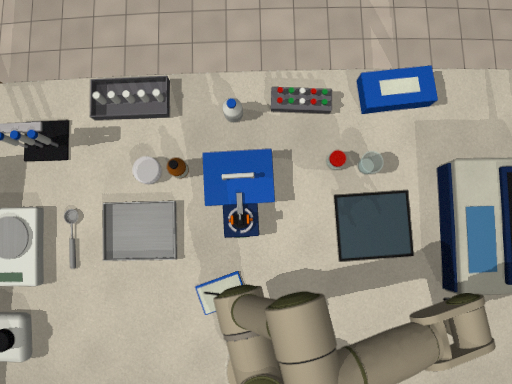

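View pics/side0.png

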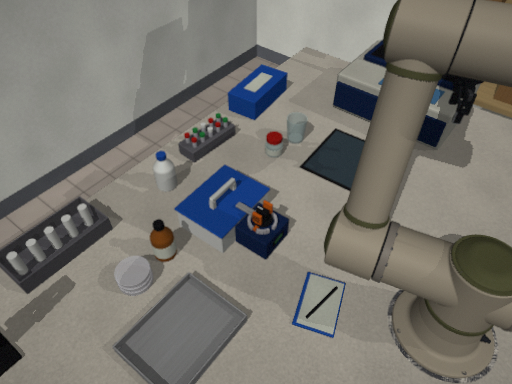

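```bash
cat > h.py <<'E'
import numpy as np,cv2
from rig import readout,cams
def ray(n,px):
    c=cams.calibration(n);K=np.array([[c['fx'],0,c['cx']],[0,c['fy'],c['cy']],[0,0,1]])
    p=cv2.undistortPoints(np.array(px,float).reshape(-1,1,2),K,np.array([c['k1'],0,0,0]))[:,0]
    d=np.c_[p,np.ones(len(p))]@c['R']; return -c['R'].T@c['t'],d
def onplane(n,px,z):
    o,d=ray(n,px); return o+d*((z-o[2])/d[:,2])[:,None]
def tri(pa,pb,a="side",b="top"):
    oa,da=ray(a,[pa]);ob,db=ray(b,[pb]);A=np.c_[da[0],-db[0]]
    s=np.linalg.lstsq(A,ob-oa,rcond=None)[0];p=oa+s[0]*da[0];q=ob+s[1]*db[0];return (p+q)/2,np.linalg.norm(p-q)
def proj(n,X):
    c=cams.calibration(n);K=np.array([[c['fx'],0,c['cx']],[0,c['fy'],c['cy']],[0,0,1]])
    return cv2.projectPoints(np.array(X,float).reshape(-1,1,3),cv2.Rodrigues(c['R'])[0],c['t'],K,np.array([c['k1'],0,0,0]))[0][:,0]
def blobs(m,amin=15):
    cs,_=cv2.findContours(m.astype(np.uint8),cv2.RETR_EXTERNAL,cv2.CHAIN_APPROX_NONE)
    return sorted([c for c in cs if cv2.contourArea(c)>=amin],key=cv2.contourArea,reverse=True)
def crop(n,x0,y0,x1,y1,f,s):
    im=cams.capture(n) if isinstance(n,str) else n
    cv2.imwrite(f,cv2.resize(im[y0:y1,x0:x1,::-1],None,fx=s,fy=s,interpolation=cv2.INTER_CUBIC))
E
python3 - <<'E'
from h import *
T=cv2.imread('pics/top0.png')[:,:,::-1];S=cv2.imread('pics/side0.png')[:,:,::-1]
crop(T,190,140,290,250,'pics/tc.png',5);crop(S,170,160,300,260,'pics/sc.png',5)
hs=cv2.cvtColor(T,cv2.COLOR_RGB2HSV);H,Sa,V=[hs[:,:,i] for i in range(3)]
def rep(m,z,name,amin=15):
    for c in blobs(m,amin)[:3]:
        r=cv2.minAreaRect(c);b=cv2.boxPoints(r);P=onplane('top',b,z)
        e=P[1]-P[0],P[2]-P[1]
        print(name,cv2.contourArea(c),np.round(r[0]),'ctr',onplane('top',[r[0]],z)[0].round(1),[ (round(np.hypot(*v[:2])),round(np.arctan2(v[1],v[0]),3)) for v in e])
sub=np.zeros(T.shape[:2],bool);sub[145:245,195:285]=1
rep(sub&(abs(H.astype(int)-110)<8)&(Sa>180)&(V>100),80,'lid')
rep(sub&(H<20)&(Sa>150)&(V>120),128,'tab',4)
hm=np.zeros_like(sub);hm[168:184,215:260]=1
rep(hm&(V>170)&(Sa<60),120,'handle')
mm=np.zeros_like(sub);mm[180:270,325:420]=1
rep(mm&(V<75),3,'mat')
tm=np.zeros_like(sub);tm[195:270,95:185]=1
rep(tm&(T.max(2)<135)&(Sa<40),15,'tray')
print(T[230,140],T[215,200])
E
```

```text
lid 3416.0 [238. 177.] ctr [623.5  58.1  80. ] [(219, np.float64(-1.539)), (168, np.float64(-3.111))]
tab 10.5 [230. 219.] ctr [492.2  80.8 128. ] [(9, np.float64(-1.595)), (24, np.float64(3.121))]
tab 8.0 [248. 219.] ctr [491.   29.6 128. ] [(3, np.float64(-1.596)), (24, np.float64(3.118))]
handle 79.0 [237. 175.] ctr [625.8  58.9 120. ] [(92, np.float64(-1.538)), (12, np.float64(-3.107))]
mat 4749.0 [373. 225.] ctr [ 463.8 -380.7    3. ] [(251, np.float64(-1.523)), (219, np.float64(-3.114))]
tray 868.5 [142. 230.] ctr [466.4 378.3  15. ] [(269, np.float64(-1.574)), (191, np.float64(-3.133))]
[154 152 149] [184 177 157]
```

```bash
ls pics
```

```text
sc.png
side0.png
tc.png
top0.png
```

View pics/tc.png

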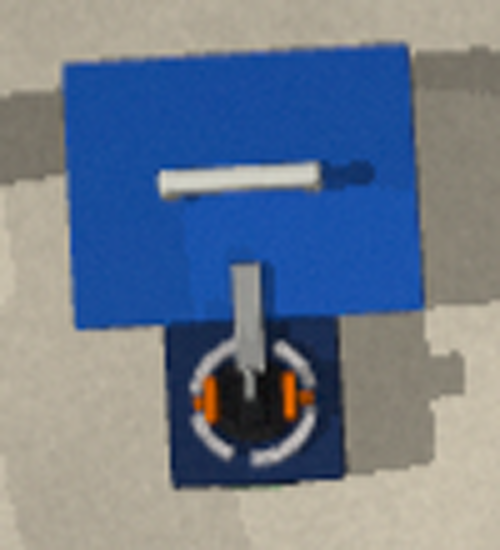

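View pics/sc.png

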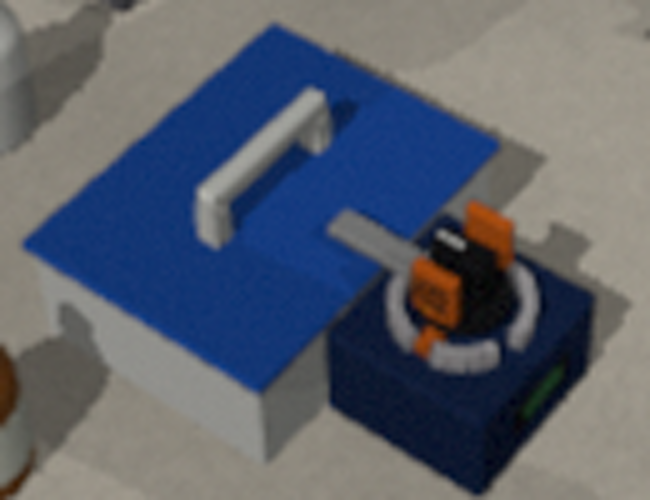

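```bash
cat >> h.py <<'E'
from scipy.spatial.transform import Rotation as Ro
def go(xyz,head):
    s=readout.sense();q=s['ee_rot'];R=Ro.from_quat(np.r_[q[1:],q[0]])
    c,n=np.cos(head),np.sin(head);Rt=Ro.from_matrix(np.array([[c,n,0],[n,-c,0],[0,0,-1.]]))
    rv=np.degrees((R.inv()*Rt).as_rotvec())/5
    d=np.array(xyz)-s['eef_pos']
    print('t',s['time_s'],'pos',s['eef_pos'].round(1),'rot units',rv.round(2),'cm in current',(R.inv().apply(d)/10).round(2),'cm after rot',(Rt.inv().apply(d)/10).round(2),'F',s['force'].round(1),'grip',round(s['grip_width'],3),'q6',s['joints'][5].round(2))
E
python3 - <<'E'
from h import *
go([490.5,54.8,200],0.031)
E
```

```text
t 0.1 pos [ 224.9 -474.2  230.8] rot units [-0.01 -0.    4.72] cm in current [ 46.67 -36.41   3.13] cm after rot [ 28.19 -52.05   3.08] F [-0.4  0.3  0.5] grip 0.996 q6 -0.22
```

Request:
carry_out(steps=[0,0,0,0,0,0.94,1,0,0,0,0,0,0.94,1,0,0,0,0,0,0.94,1,0,0,0,0,0,0.95,1,0,0,0,0,0,0.95,1,1.88,-3.47,0.2,0,0,0,1,1.88,-3.47,0.2,0,0,0,1,1.88,-3.47,0.2,0,0,0,1,1.88,-3.47,0.2,0,0,0,1,1.88,-3.47,0.2,0,0,0,1,1.88,-3.47,0.2,0,0,0,1,1.88,-3.47,0.2,0,0,0,1,1.88,-3.47,0.2,0,0,0,1,1.88,-3.47,0.2,0,0,0,1,1.88,-3.47,0.2,0,0,0,1,1.88,-3.47,0.2,0,0,0,1,1.88,-3.47,0.2,0,0,0,1,1.88,-3.47,0.2,0,0,0,1,1.88,-3.47,0.2,0,0,0,1,1.88,-3.47,0.2,0,0,0,1], grip_force=30)

```text
time_s: 1.77
eef_pos: [491.1, 56.7, 201.0]
ee_rot: [0.0, 1.0, 0.016, -0.0]
force: [-0.1, -1.5, 0.6]
grip_width: 0.999
```

Request:
carry_out(steps=[0,0,0,0,0,0,1,0,0,0,0,0,0,1,0,0,0,0,0,0,1])

```text
time_s: 2.02
eef_pos: [490.4, 54.3, 201.0]
ee_rot: [0.0, 1.0, 0.016, -0.0]
force: [-0.7, -0.3, -0.1]
grip_width: 0.999
```

Run:
```python
from h import *
go([490.5,54.8,97],0.031)
crop('side',130,60,330,260,'pics/s1.png',3)
crop('top',170,120,310,260,'pics/t1.png',4)
```

```text
t 2.0167 pos [490.4  54.3 201. ] rot units [0.   0.01 0.  ] cm in current [ 0.02 -0.05 10.4 ] cm after rot [ 1.00e-02 -5.00e-02  1.04e+01] F [-0.7 -0.3 -0.1] grip 0.999 q6 1.41
```

View pics/s1.png

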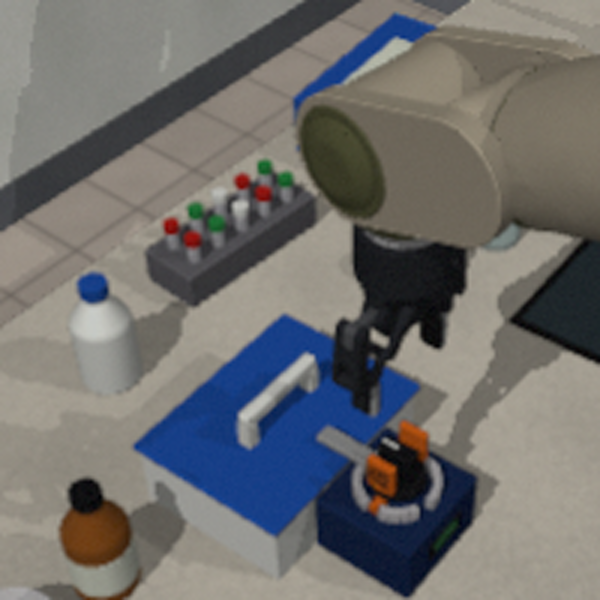

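Request:
carry_out(steps=[0.02,-0.05,2.1,0,0,0,1,0,0,2.1,0,0,0,1,0,0,2.1,0,0,0,1,0,0,2.1,0,0,0,1,0,0,2.0,0,0,0,1,0,0,0,0,0,0,1,0,0,0,0,0,0,1])

```text
time_s: 2.7
eef_pos: [490.6, 54.2, 97.4]
ee_rot: [-0.0, 1.0, 0.015, -0.001]
force: [-0.3, -0.4, -0.3]
grip_width: 0.999
```

Request:
carry_out(steps=[0,0,0,0,0,0,-0.3,0,0,0,0,0,0,-0.3,0,0,0,0,0,0,-1,0,0,0,0,0,0,-1,0,0,0,0,0,0,-1,0,0,0,0,0,0,-1,0,0,0,0,0,0,-1,0,0,0,0,0,0,-1])

```text
time_s: 3.37
eef_pos: [491.8, 54.4, 99.1]
ee_rot: [0.001, 1.0, 0.016, 0.001]
force: [-3.0, -4.5, 13.2]
grip_width: 0.396
```

Run:
```python
from h import *
go([490.5,54.8,97],0.031)
crop('side',200,160,310,260,'pics/s2.png',6)
```

```text
t 3.3667 pos [491.8  54.4  99.1] rot units [ 0.02 -0.03  0.  ] cm in current [-0.12 -0.05  0.21] cm after rot [-0.12 -0.05  0.21] F [-3.  -4.5 13.2] grip 0.396 q6 1.41
```

View pics/s2.png

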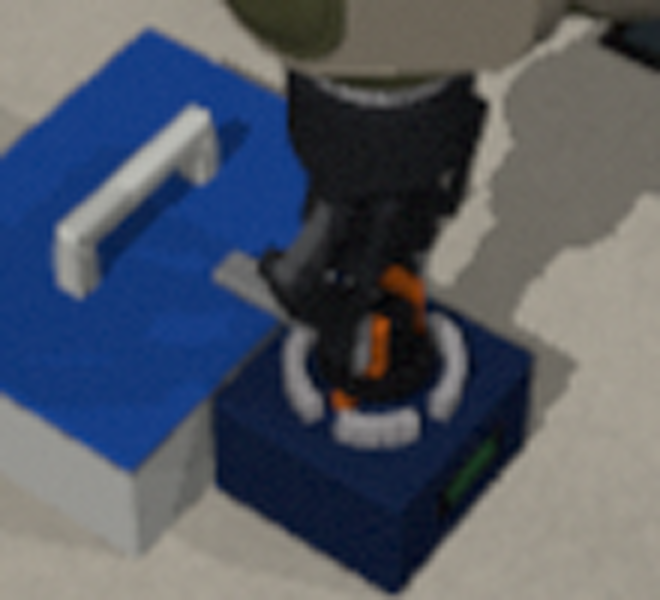

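Request:
carry_out(steps=[0,0,-0.2,0,0,0,-1,0,0,0,0,0,-0.5,-1,0,0,0,0,0,-1,-1,0,0,0,0,0,-1,-1,0,0,0,0,0,-1,-1,0,0,0,0,0,-1,-1,0,0,0,0,0,-1,-1,0,0,0,0,0,-1,-1,0,0,0,0,0,-1,-1,0,0,0,0,0,-1,-1,0,0,0,0,0,-1,-1,0,0,0,0,0,-1,-1,0,0,0,0,0,-1,-1,0,0,0,0,0,-1,-1,0,0,0,0,0,-1,-1,0,0,0,0,0,-1,-1,0,0,0,0,0,-0.6,-1,0,0,0,0,0,0,-1,0,0,0,0,0,0,-1,0,0,0,0,0,0,-1])

```text
time_s: 5.08
eef_pos: [491.1, 54.9, 99.6]
ee_rot: [0.0, 0.782, 0.624, 0.0]
force: [-0.0, -3.1, 1.3]
grip_width: 0.378
```

Run:
```python
from h import *
go([490.5,54.8,97],0.031+1.31)
print(readout.sense()['wrist_torque'])
crop('side',200,160,310,260,'pics/s3.png',6)
crop('top',190,140,290,250,'pics/t3.png',5)
```

```text
t 5.0833 pos [491.1  54.9  99.6] rot units [0.01 0.   0.07] cm in current [-0.03 -0.06  0.26] cm after rot [-0.03 -0.06  0.26] F [-0.  -3.1  1.3] grip 0.378 q6 0.1
[-0.41322535  0.00071597  0.02755549]
```

View pics/s3.png

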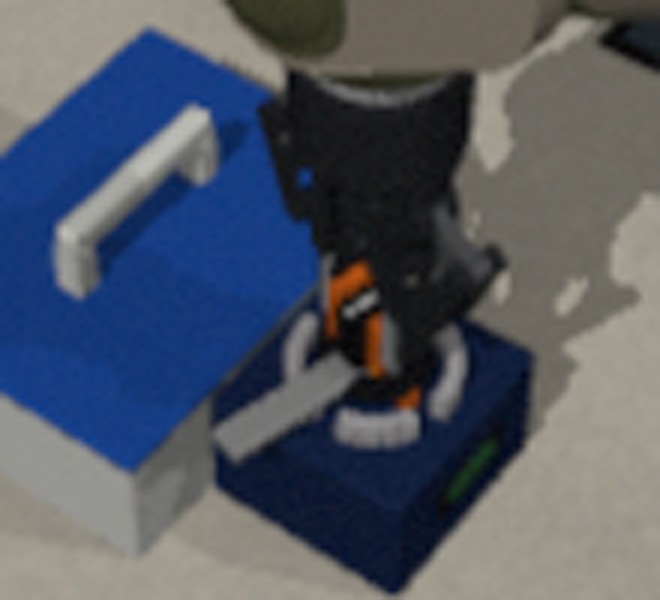

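Request:
carry_out(steps=[0,0,0,0,0,0,0.2,0,0,0,0,0,0,0.5,0,0,0,0,0,0,1,0,0,0,0,0,0,1,0,0,0,0,0,0,1,0,0,0,0,0,0,1,0,0,0,0,0,0,1,0,0,-3,0,0,0,1,0,0,-3,0,0,0,1,0,0,-3,0,0,0,1,0,0,-2,0,0,0,1,0,0,0,0,0,0,1])

```text
time_s: 6.18
eef_pos: [492.5, 55.0, 213.5]
ee_rot: [0.003, 0.781, 0.624, 0.003]
force: [0.4, -0.3, 1.6]
grip_width: 1.0
```

Run:
```python
from h import *
go([625,58.5,200],0.031)
crop('side',200,160,310,260,'pics/s4.png',6)
```

```text
t 6.1833 pos [492.5  55.  213.5] rot units [ 0.07 -0.06 15.1 ] cm in current [ 3.26 12.84  1.45] cm after rot [13.25  0.06  1.35] F [ 0.4 -0.3  1.6] grip 1.0 q6 0.1
```

View pics/s4.png

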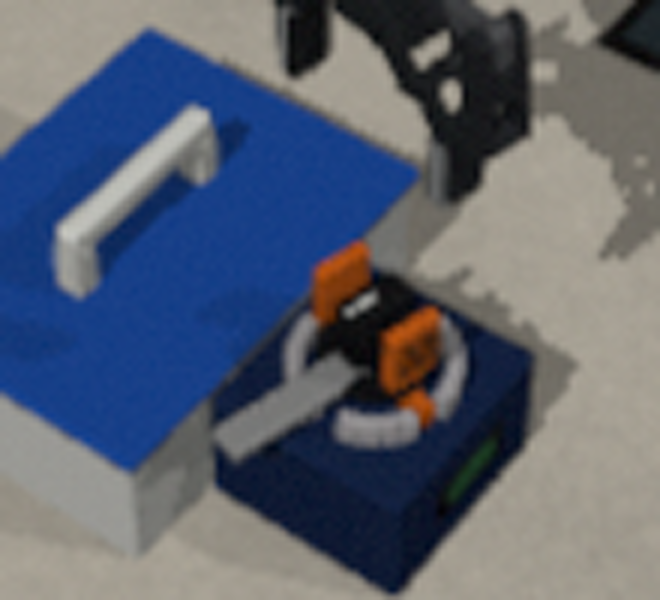

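Run:
```python
from h import *
go([625,58.5,93],0.031+np.pi/2)
T=cv2.imread('pics/top0.png')[:,:,::-1];S=cv2.imread('pics/side0.png')[:,:,::-1]
# handle bar top ends by triangulation (crops /5 + offset)
for a,b in (((170+207/5,160+185/5),(190+162/5,140+172/5)),((170+318/5,160+92/5),(190+319/5,140+165/5))): print(tri(a,b))
```

```text
t 6.2333 pos [491.7  55.  211.1] rot units [ 0.05  0.   -2.9 ] cm in current [ 3.27 12.88 11.86] cm after rot [-0.07 13.34 11.81] F [ 0.1 -0.2 -1. ] grip 0.998 q6 0.1
(array([627.53196582, 102.10220134, 118.75896702]), np.float64(4.5806277112783285))
(array([630.43379276,   6.35179231, 111.74912116]), np.float64(4.027497607930463))
```

Request:
carry_out(steps=[0,0,0,0,0,-0.97,1,0,0,0,0,0,-0.97,1,0,0,0,0,0,-0.96,1,0,3.35,0,0,0,0,1,0,3.35,0,0,0,0,1,0,3.35,0,0,0,0,1,-0.05,3.34,0,0,0,0,1,0,0,0,0,0,0,1,0,0,0,0,0,0,1])

```text
time_s: 6.98
eef_pos: [624.9, 58.7, 206.5]
ee_rot: [-0.002, 0.696, 0.718, -0.001]
force: [0.2, 0.1, -0.1]
grip_width: 1.002
```

Run:
```python
from h import *
go([625.5,58.5,93],0.031+np.pi/2)
crop('side',150,100,310,260,'pics/s5.png',4)
```

```text
t 6.9833 pos [624.9  58.7 206.5] rot units [-0.04 -0.01 -0.  ] cm in current [-0.03  0.11 11.35] cm after rot [-0.02  0.06 11.35] F [ 0.2  0.1 -0.1] grip 1.002 q6 -0.12
```

View pics/s5.png

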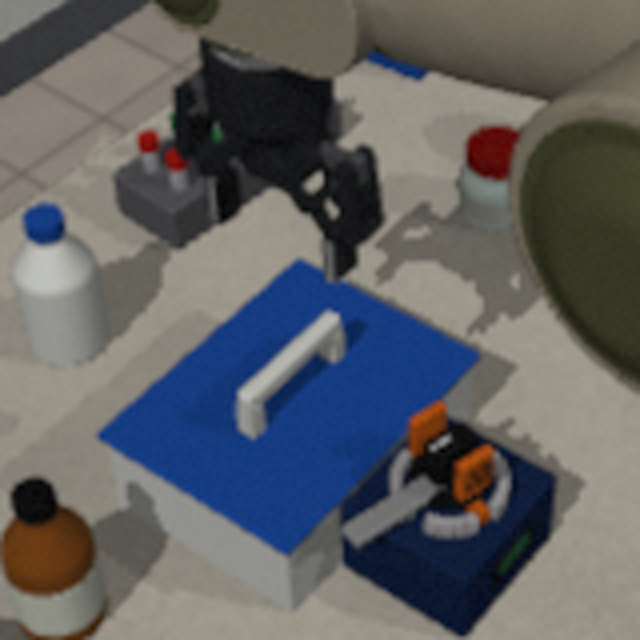

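Request:
carry_out(steps=[0,0.06,2.5,0,0,0,1,0,0,2.5,0,0,0,1,0,0,2.5,0,0,0,1,0,0,2,0,0,0,1,0,0,1.8,0,0,0,1,0,0,0,0,0,0,1,0,0,0,0,0,0,1,0,0,0,0,0,0,-0.2,0,0,0,0,0,0,-0.5,0,0,0,0,0,0,-1,0,0,0,0,0,0,-1,0,0,0,0,0,0,-1,0,0,0,0,0,0,-1,0,0,0,0,0,0,-1,0,0,0,0,0,0,-1,0,0,0,0,0,0,-1], grip_force=60)

```text
time_s: 8.37
eef_pos: [625.6, 58.8, 96.7]
ee_rot: [0.0, 0.696, 0.718, 0.0]
force: [-0.3, 0.6, 5.0]
grip_width: 0.153
```

Run:
```python
from h import *
go([625.5,58.5,200],0.031+np.pi/2)
crop('side',150,100,310,260,'pics/s6.png',4)
```

```text
t 8.3667 pos [625.6  58.8  96.7] rot units [ 0.01  0.   -0.  ] cm in current [ -0.03   0.   -10.33] cm after rot [-3.000e-02 -1.000e-02 -1.033e+01] F [-0.3  0.6  5. ] grip 0.153 q6 -0.12
```

View pics/s6.png

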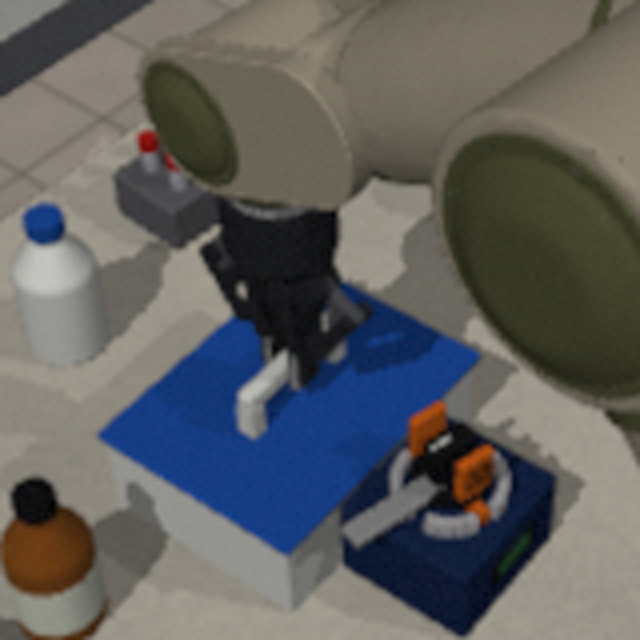

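Request:
carry_out(steps=[0,0,-0.5,0,0,0,-1,0,0,-0.7,0,0,0,-1,0,0,-1,0,0,0,-1,0,0,-1.5,0,0,0,-1,0,0,-1.5,0,0,0,-1,0,0,-1.5,0,0,0,-1,0,0,-1.5,0,0,0,-1,0,0,-1.5,0,0,0,-1,0,0,-1,0,0,0,-1,0,0,-0.6,0,0,0,-1,0,0,0,0,0,0,-1,0,0,0,0,0,0,-1])

```text
time_s: 9.42
eef_pos: [625.2, 58.8, 208.9]
ee_rot: [-0.0, 0.696, 0.718, -0.0]
force: [0.1, -0.1, -2.8]
grip_width: 0.151
```

Run:
```python
from h import *
go([464,-381,208],0.031+np.pi/2)
im=cams.capture('side');crop(im,120,80,320,270,'pics/s7.png',3)
im=cams.capture('top');crop(im,170,120,440,270,'pics/t7.png',2)
```

```text
t 9.4167 pos [625.2  58.8 208.9] rot units [-0.01 -0.   -0.  ] cm in current [-43.46 -17.47   0.1 ] cm after rot [-43.46 -17.47   0.09] F [ 0.1 -0.1 -2.8] grip 0.151 q6 -0.12
```

View pics/s7.png

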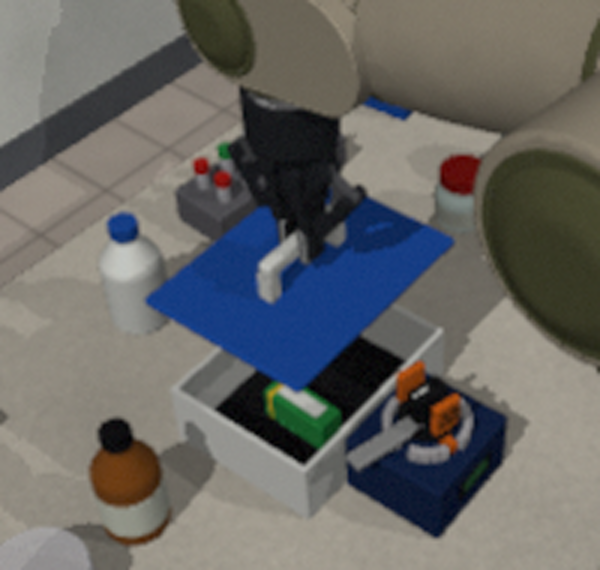

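View pics/t7.png

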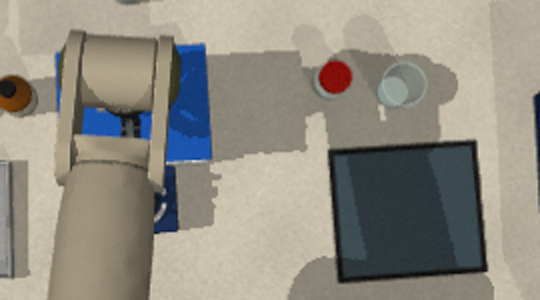

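Request:
carry_out(steps=[-0.9,-0.36,0,0,0,0,-1,-1.6,-0.64,0,0,0,0,-1,-2.4,-0.965,0,0,0,0,-1,-2.4,-0.965,0,0,0,0,-1,-2.4,-0.965,0,0,0,0,-1,-2.4,-0.965,0,0,0,0,-1,-2.4,-0.965,0,0,0,0,-1,-2.4,-0.965,0,0,0,0,-1,-2.4,-0.965,0,0,0,0,-1,-2.4,-0.965,0,0,0,0,-1,-2.4,-0.965,0,0,0,0,-1,-2.4,-0.965,0,0,0,0,-1,-2.4,-0.965,0,0,0,0,-1,-2.4,-0.965,0,0,0,0,-1,-2.4,-0.965,0,0,0,0,-1,-2.4,-0.965,0,0,0,0,-1,-2.4,-0.965,0,0,0,0,-1,-2.4,-0.965,0,0,0,0,-1,-1.6,-0.64,0,0,0,0,-1,-0.9,-0.36,0,0,0,0,-1])

```text
time_s: 11.18
eef_pos: [462.8, -382.5, 208.6]
ee_rot: [-0.0, 0.697, 0.717, -0.0]
force: [0.3, 0.5, -2.5]
grip_width: 0.149
```

Request:
carry_out(steps=[0,0,0,0,0,0,-1,0,0,0,0,0,0,-1,0,0,0,0,0,0,-1])

```text
time_s: 11.43
eef_pos: [464.8, -379.4, 209.2]
ee_rot: [-0.0, 0.696, 0.718, 0.0]
force: [-0.3, 1.2, -1.8]
grip_width: 0.148
```

Run:
```python
from h import *
go([464,-381,36],0.031+np.pi/2)
im=cams.capture('side');cv2.imwrite('pics/s8.png',im[:,:,::-1])
im=cams.capture('top');cv2.imwrite('pics/t8.png',im[:,:,::-1])
crop(im,190,140,290,250,'pics/t8c.png',5)
hs=cv2.cvtColor(im,cv2.COLOR_RGB2HSV);H,Sa,V=[hs[:,:,i].astype(int) for i in range(3)]
m=(abs(H-65)<20)&(Sa>120)&(V>60);m[:140]=0;m[250:]=0;m[:,:190]=0;m[:,290:]=0
for c in blobs(m,5):
    r=cv2.minAreaRect(c);print(r,onplane('top',cv2.boxPoints(r),41).round(1),onplane('top',[r[0]],41).round(1))
```

```text
t 11.4333 pos [ 464.8 -379.4  209.2] rot units [-0.   -0.01  0.01] cm in current [-0.16 -0.08 17.32] cm after rot [-0.15 -0.08 17.32] F [-0.3  1.2 -1.8] grip 0.148 q6 -0.91
((231.0, 183.5), (19.0, 8.0), 90.0) [[640.7  94.9  41. ]
 [640.   69.1  41. ]
 [578.5  70.3  41. ]
 [579.1  96.   41. ]] [[609.5  82.6  41. ]]
((231.0, 170.5), (1.0, 8.0), 90.0) [[653.7  94.6  41. ]
 [653.   68.8  41. ]
 [649.7  68.9  41. ]
 [650.4  94.7  41. ]] [[651.7  81.7  41. ]]
```

View pics/s8.png

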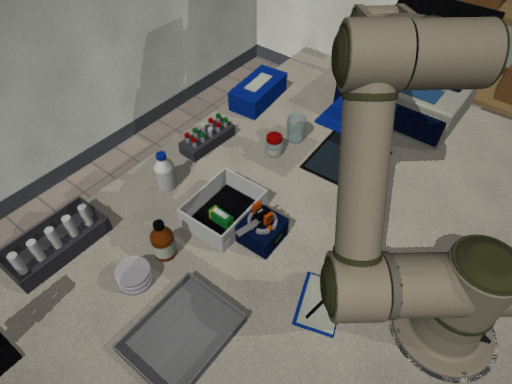

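View pics/t8c.png

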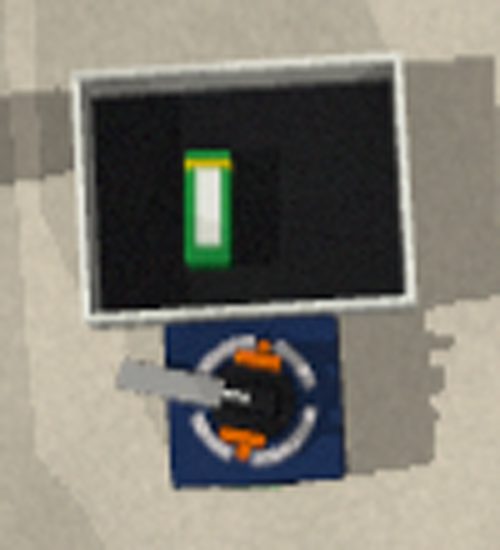

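Request:
carry_out(steps=[-0.15,-0.1,1,0,0,0,-1,0,0,2,0,0,0,-1,0,0,2,0,0,0,-1,0,0,2,0,0,0,-1,0,0,2,0,0,0,-1,0,0,2,0,0,0,-1,0,0,2,0,0,0,-1,0,0,1.5,0,0,0,-1,0,0,1,0,0,0,-1,0,0,0.5,0,0,0,-1,0,0,0.3,0,0,0,-1,0,0,0,0,0,0,-1,0,0,0,0,0,0,-1,0,0,0,0,0,0,-1])

```text
time_s: 12.7
eef_pos: [463.8, -382.3, 47.2]
ee_rot: [0.001, 0.696, 0.718, -0.0]
force: [-0.7, -1.7, -3.1]
grip_width: 0.154
```

Run:
```python
from h import *
go([464,-381,36],0.031+np.pi/2)
```

```text
t 12.7 pos [ 463.8 -382.3   47.2] rot units [ 0.01  0.01 -0.  ] cm in current [0.13 0.02 1.12] cm after rot [0.13 0.02 1.12] F [-0.7 -1.7 -3.1] grip 0.154 q6 -0.92
```

Request:
carry_out(steps=[0,0,0.3,0,0,0,-1,0,0,0.3,0,0,0,-1,0,0,0.2,0,0,0,-1,0,0,0.1,0,0,0,-1,0,0,0.1,0,0,0,-1,0,0,0,0,0,0,-1,0,0,0,0,0,0,-1])

```text
time_s: 13.28
eef_pos: [463.5, -382.0, 36.3]
ee_rot: [0.0, 0.696, 0.718, -0.0]
force: [0.5, 0.3, -2.8]
grip_width: 0.149
```

Request:
carry_out(steps=[0,0,0.1,0,0,0,-1,0,0,0.1,0,0,0,-1,0,0,0,0,0,0,-1,0,0,0,0,0,0,-1])

```text
time_s: 13.62
eef_pos: [463.6, -382.1, 35.7]
ee_rot: [0.0, 0.696, 0.718, -0.0]
force: [-3.4, 3.7, 8.9]
grip_width: 0.155
```

Request:
carry_out(steps=[0,0,0,0,0,0,-0.6,0,0,0,0,0,0,-0.4,0,0,0,0,0,0,0,0,0,0,0,0,0,1,0,0,0,0,0,0,1,0,0,0,0,0,0,1,0,0,0,0,0,0,1,0,0,-2,0,0,0,1,0,0,-3,0,0,0,1,0,0,-3,0,0,0,1,0,0,-3,0,0,0,1,0,0,-3,0,0,0,1,0,0,-3,0,0,0,1,0,0,0,0,0,0,1,0,0,0,0,0,0,1])

```text
time_s: 14.87
eef_pos: [463.8, -382.3, 205.7]
ee_rot: [0.002, 0.696, 0.718, -0.0]
force: [0.3, -0.7, -1.1]
grip_width: 1.002
```

Run:
```python
from h import *
im=cams.capture('side');cv2.imwrite('pics/s9.png',im[:,:,::-1])
T=cams.capture('top');cv2.imwrite('pics/t9.png',T[:,:,::-1])
# cassette: top-face corners in t8 crop (from t8c /5 + offset): green+yellow+white hull
c=np.array([[186,150],[231,150],[231,266],[186,268]])/5.+[190,140]
P=onplane('top',c,41);print(P.round(1),P.mean(0).round(1))
im8=cv2.imread('pics/t8.png')[:,:,::-1]
hs=cv2.cvtColor(im8,cv2.COLOR_RGB2HSV);H,Sa,V=[hs[:,:,i].astype(int) for i in range(3)]
m=np.zeros(H.shape,bool);m[162:198,220:244]=(V>75)[162:198,220:244]
for c in blobs(m,20):
    r=cv2.minAreaRect(c);b=onplane('top',cv2.boxPoints(r),41);e=b[1]-b[0],b[2]-b[1];print(r,onplane('top',[r[0]],41).round(1),[(np.hypot(*v[:2]).round(),np.arctan2(v[1],v[0]).round(3)) for v in e])
```

```text
[[653.7  94.   41. ]
 [652.9  64.9  41. ]
 [577.7  66.5  41. ]
 [577.2  95.4  41. ]] [615.4  80.2  41. ]
((231.0, 181.0), (22.0, 8.0), 90.0) [[617.6  82.4  41. ]] [(np.float64(26.0), np.float64(-1.598)), (np.float64(71.0), np.float64(3.121))]
```

View pics/s9.png

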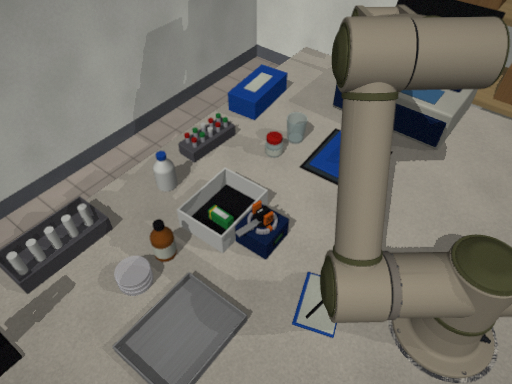

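View pics/t9.png

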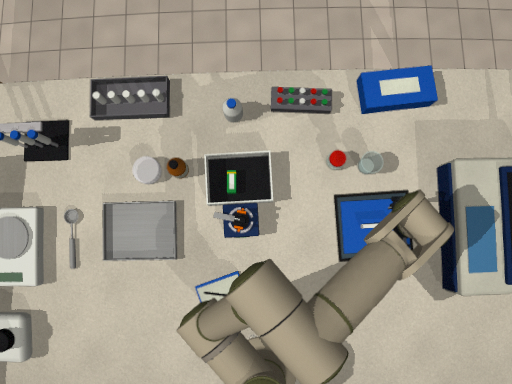

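Request:
carry_out(steps=[0,0,0,0,0,1.16,1,0,0,0,0,0,1.16,1,0,0,0,0,0,1.16,1,0,0,0,0,0,1.16,1,0,0,0,0,0,1.16,1,0,0,0,0,0,1.16,1,0,0,0,0,0,1.16,1,0,0,0,0,0,1.16,1,0,0,0,0,0,1.16,1,0,0,0,0,0,1.16,1,0,0,0,0,0,1.16,1,0,0,0,0,0,1.16,1,0,0,0,0,0,1.16,1,0,0,0,0,0,1.16,1,0,0,0,0,0,1.16,1,0,0,0,0,0,1.16,1,0,0,0,0,0,0,1])

```text
time_s: 16.38
eef_pos: [463.1, -381.6, 202.6]
ee_rot: [-0.001, 1.0, -0.011, -0.001]
force: [-0.5, -0.5, -0.3]
grip_width: 1.0
```

Run:
```python
from h import *
go([617,82,190],-0.02)
T=cams.capture('top');crop(T,320,180,430,270,'pics/t10.png',6)
```

```text
t 16.3833 pos [ 463.1 -381.6  202.6] rot units [-0.03  0.02 -0.02] cm in current [ 14.39 -46.68   1.34] cm after rot [ 14.46 -46.66   1.26] F [-0.5 -0.5 -0.3] grip 1.0 q6 0.71
```

View pics/t10.png

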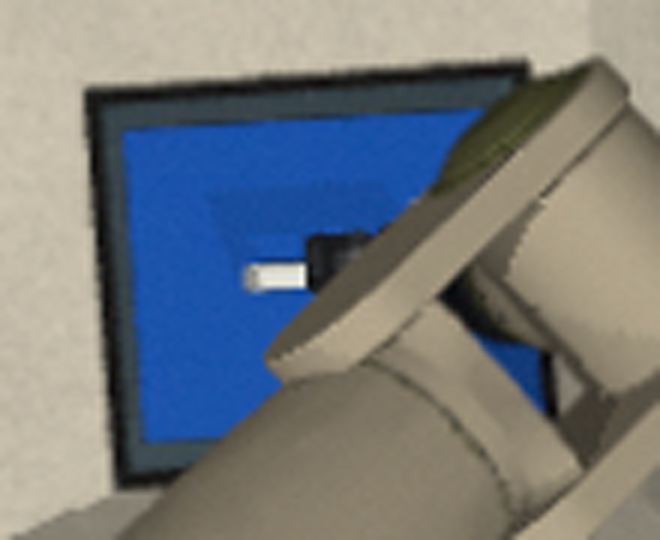

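Request:
carry_out(steps=[1.03,-3.33,0,0,0,0,1,1.03,-3.33,0,0,0,0,1,1.03,-3.33,0,0,0,0,1,1.03,-3.33,0,0,0,0,1,1.03,-3.33,0,0,0,0,1,1.03,-3.33,0,0,0,0,1,1.03,-3.33,0,0,0,0,1,1.03,-3.33,0,0,0,0,1,1.03,-3.33,0,0,0,0,1,1.03,-3.33,0,0,0,0,1,1.03,-3.33,0,0,0,0,1,1.03,-3.33,0,0,0,0,1,1.03,-3.33,0,0,0,0,1,1.03,-3.33,0,0,0,0,1,0,0,0,0,0,0,1,0,0,0,0,0,0,1,0,0,0,0,0,0,1])

```text
time_s: 17.85
eef_pos: [615.8, 81.2, 203.6]
ee_rot: [0.0, 1.0, -0.008, -0.001]
force: [-0.5, -0.9, 0.1]
grip_width: 1.002
```

Run:
```python
from h import *
go([617,82,11],-0.02)
crop('side',150,100,310,260,'pics/s11.png',4)
print(tri((204.5,213),(233-.4-.4,170)))
```

```text
t 17.85 pos [615.8  81.2 203.6] rot units [0.   0.01 0.05] cm in current [ 0.15 -0.09 19.26] cm after rot [ 0.12 -0.08 19.26] F [-0.5 -0.9  0.1] grip 1.002 q6 1.53
(array([665.41779411,  85.61925101,   6.72714879]), np.float64(18.40473414708351))
```

View pics/s11.png

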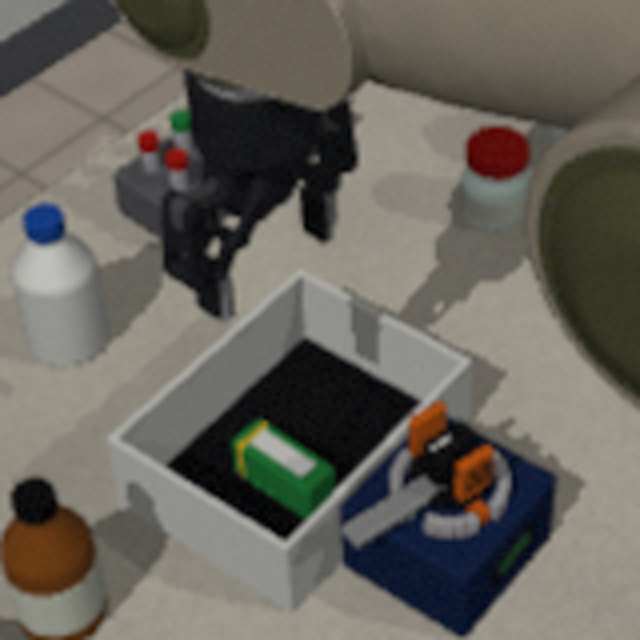

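Run:
```python
from h import *
c=(np.array([[266,420],[335,469],[311,492],[238,440]])+.5)/4+[150,100]-.5
P=onplane('side',c,41);print(P.round(1),P.mean(0).round(1))
```

```text
[[646.7  66.   41. ]
 [578.1  70.1  41. ]
 [578.   96.1  41. ]
 [649.7  92.4  41. ]] [613.1  81.2  41. ]
```

Request:
carry_out(steps=[0,-0.05,2,0,0,0.04,1,0,0,3,0,0,0,1,0,0,3,0,0,0,1,0,0,3,0,0,0,1,0,0,2.5,0,0,0,1,0,0,2,0,0,0,1,0,0,1.5,0,0,0,1,0,0,1,0,0,0,1,0,0,0.7,0,0,0,1,0,0,0,0,0,0,1,0,0,0,0,0,0,1,0,0,0,0,0,0,1])

```text
time_s: 18.9
eef_pos: [616.7, 81.9, 18.4]
ee_rot: [0.0, 1.0, -0.011, 0.001]
force: [0.1, -0.2, 0.4]
grip_width: 0.998
```

Run:
```python
from h import *
go([616,81.8,12],-0.02)
crop('side',150,100,310,260,'pics/s12.png',4)
```

```text
t 18.9 pos [616.7  81.9  18.4] rot units [ 0.   -0.02 -0.02] cm in current [-0.07  0.01  0.64] cm after rot [-0.07  0.01  0.64] F [ 0.1 -0.2  0.4] grip 0.998 q6 1.54
```

View pics/s12.png

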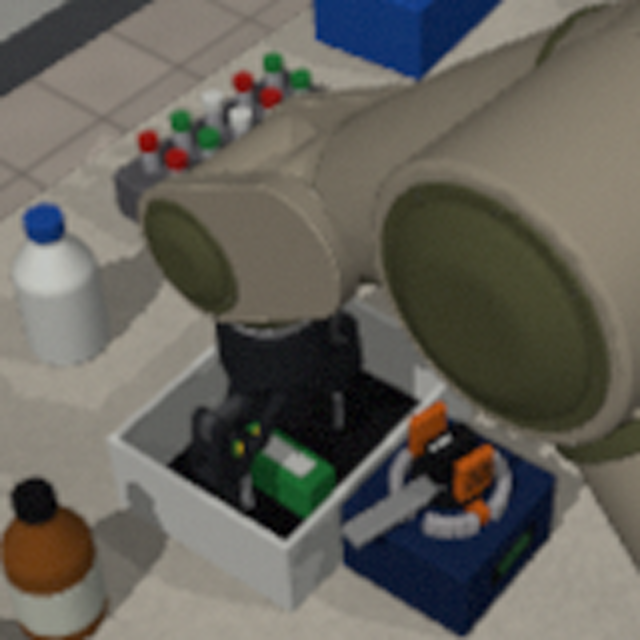

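Request:
carry_out(steps=[-0.05,0,0.3,0,0,0,1,0,0,0.2,0,0,0,1,0,0,0,0,0,0,0.3,0,0,0,0,0,0,0,0,0,0,0,0,0,-0.3,0,0,0,0,0,0,-1,0,0,0,0,0,0,-1,0,0,0,0,0,0,-1,0,0,0,0,0,0,-1,0,0,0,0,0,0,-1,0,0,0,0,0,0,-1], grip_force=40)

```text
time_s: 19.87
eef_pos: [615.7, 82.1, 12.5]
ee_rot: [-0.0, 1.0, -0.011, 0.0]
force: [0.5, -0.0, 2.7]
grip_width: 0.343
```

Request:
carry_out(steps=[0,0,-0.3,0,0,0,-1,0,0,-0.7,0,0,0,-1,0,0,-1,0,0,0,-1,0,0,-2,0,0,0,-1,0,0,-2,0,0,0,-1,0,0,-2,0,0,0,-1,0,0,-2,0,0,0,-1,0,0,-2,0,0,0,-1,0,0,-2,0,0,0,-1,0,0,-2,0,0,0,-1,0,0,-1,0,0,0,-1,0,0,-0.5,0,0,0,-1,0,0,0,0,0,0,-1,0,0,0,0,0,0,-1])

```text
time_s: 21.03
eef_pos: [615.2, 82.1, 186.4]
ee_rot: [-0.0, 1.0, -0.011, -0.001]
force: [0.3, 0.2, -2.2]
grip_width: 0.342
```

Run:
```python
from h import *
T=cv2.imread('pics/t9.png')[:,:,::-1]
print('tray',onplane('top',[[104,201],[176,201],[177,259],[104,260]],30).round(0).tolist())
print('tray side',onplane('side',[[191,274],[250,317],[118,343]],30).round(0).tolist())
for n,p,z in (('bottle',(177,167),130),('dishes',(147,170),50)): print(n,onplane('top',[p],z).round(0))
go([464,384,190],-0.02)
crop('side',130,60,310,240,'pics/s13.png',4)
```

```text
tray [[564.0, 503.0, 30.0], [558.0, 263.0, 30.0], [371.0, 262.0, 30.0], [371.0, 503.0, 30.0]]
tray side [[548.0, 272.0, 30.0], [360.0, 270.0, 30.0], [553.0, 496.0, 30.0]]
bottle [[654. 241. 130.]]
dishes [[660. 354.  50.]]
t 21.0333 pos [615.2  82.1 186.4] rot units [-0.    0.02 -0.02] cm in current [-15.77 -29.86  -0.33] cm after rot [-15.72 -29.88  -0.36] F [ 0.3  0.2 -2.2] grip 0.342 q6 1.54
```

View pics/s13.png

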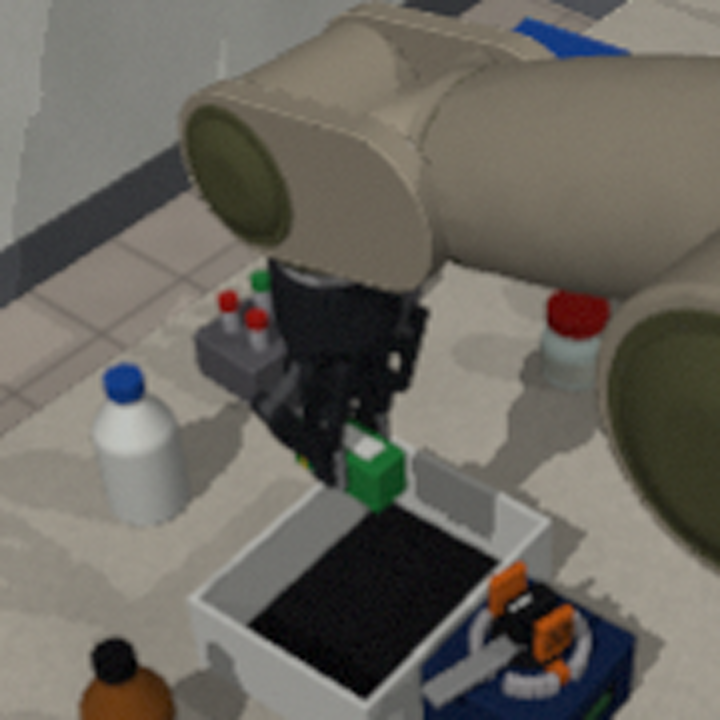

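Request:
carry_out(steps=[-0.5,-1,0,0,0,0,-1,-1.1,-2.1,0,0,0,0,-1,-1.1,-2.1,0,0,0,0,-1,-1.1,-2.1,0,0,0,0,-1,-1.1,-2.1,0,0,0,0,-1,-1.1,-2.1,0,0,0,0,-1,-1.1,-2.1,0,0,0,0,-1,-1.1,-2.1,0,0,0,0,-1,-1.1,-2.1,0,0,0,0,-1,-1.1,-2.1,0,0,0,0,-1,-1.1,-2.1,0,0,0,0,-1,-1.1,-2.1,0,0,0,0,-1,-1.1,-2.1,0,0,0,0,-1,-1.1,-2.1,0,0,0,0,-1,-0.7,-1.3,0,0,0,0,-1,-0.3,-0.5,0,0,0,0,-1,0,0,0,0,0,0,-1,0,0,0,0,0,0,-1])

```text
time_s: 22.58
eef_pos: [463.9, 386.1, 186.9]
ee_rot: [0.0, 1.0, -0.011, -0.0]
force: [0.5, -1.1, -2.6]
grip_width: 0.339
```

Request:
carry_out(steps=[0,0,1,0,0,0,-1,0,0,2,0,0,0,-1,0,0,2,0,0,0,-1,0,0,2,0,0,0,-1,0,0,2,0,0,0,-1,0,0,2,0,0,0,-1,0,0,2,0,0,0,-1,0,0,1.5,0,0,0,-1,0,0,1,0,0,0,-1,0,0,0.5,0,0,0,-1,0,0,0,0,0,0,-1,0,0,0,0,0,0,-1])

```text
time_s: 23.58
eef_pos: [464.5, 386.3, 27.8]
ee_rot: [-0.0, 1.0, -0.011, 0.0]
force: [0.6, 0.2, -0.9]
grip_width: 0.342
```

Run:
```python
from h import *
go([464,384,11.5],-0.02)
crop('side',100,230,260,384,'pics/s14.png',4)
```

```text
t 23.5833 pos [464.5 386.3  27.8] rot units [-0.   -0.01 -0.02] cm in current [-0.05  0.23  1.63] cm after rot [-0.04  0.23  1.63] F [ 0.6  0.2 -0.9] grip 0.342 q6 2.09
```

View pics/s14.png

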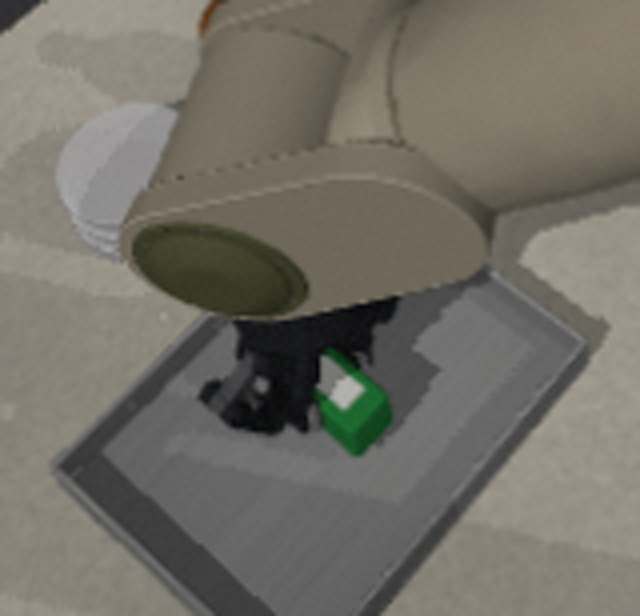

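Request:
carry_out(steps=[0,0,0.5,0,0,0,-1,0,0,0.4,0,0,0,-1,0,0,0.3,0,0,0,-1,0,0,0.2,0,0,0,-1,0,0,0.1,0,0,0,-1,0,0,0,0,0,0,-1,0,0,0,0,0,0,-1])

```text
time_s: 24.22
eef_pos: [464.1, 386.4, 12.3]
ee_rot: [-0.0, 1.0, -0.011, 0.0]
force: [0.1, -1.4, -2.2]
grip_width: 0.341
```

Request:
carry_out(steps=[0,0,0.1,0,0,0,-1,0,0,0.1,0,0,0,-1,0,0,0,0,0,0,-1,0,0,0,0,0,0,-1])

```text
time_s: 24.55
eef_pos: [464.3, 386.5, 11.5]
ee_rot: [-0.0, 1.0, -0.011, 0.0]
force: [-3.1, -2.7, 7.9]
grip_width: 0.345
```

Contact with the tray floor; release and rise.

Request:
carry_out(steps=[0,0,0,0,0,0,-0.2,0,0,0,0,0,0,0,0,0,0,0,0,0,0.4,0,0,0,0,0,0,1,0,0,0,0,0,0,1,0,0,0,0,0,0,1,0,0,-1,0,0,0,1,0,0,-2,0,0,0,1,0,0,-3,0,0,0,1,0,0,-3,0,0,0,1,0,0,-3,0,0,0,1,0,0,-3,0,0,0,1,0,0,-3,0,0,0,1,0,0,0,0,0,0,1,0,0,0,0,0,0,1])

```text
time_s: 25.8
eef_pos: [464.5, 386.7, 192.5]
ee_rot: [-0.001, 1.0, -0.011, 0.002]
force: [0.2, 0.1, -1.1]
grip_width: 0.999
```

Request:
carry_out(steps=[-2,2,-0.5,0,0,0,1,-2,2,-0.5,0,0,0,1,-2,2,-0.5,0,0,0,1,-2,2,-0.5,0,0,0,1,-1,2,-0.5,0,0,0,1,0,2,0,0,0,0,1,0,2,0,0,0,0,1,0,2,0,0,0,0,1,0,2,0,0,0,0,1,0,0,0,0,0,0,1,0,0,0,0,0,0,1,0,0,0,0,0,0,1,0,0,0,0,0,0,1])

```text
time_s: 26.88
eef_pos: [370.0, 208.9, 214.9]
ee_rot: [0.0, 1.0, -0.01, -0.0]
force: [-0.1, -0.5, 0.5]
grip_width: 0.999
```

Run:
```python
from h import *
im=cams.capture('side');cv2.imwrite('pics/s15.png',im[:,:,::-1])
T=cams.capture('top');cv2.imwrite('pics/t15.png',T[:,:,::-1])
hs=cv2.cvtColor(T,cv2.COLOR_RGB2HSV);H,Sa,V=[hs[:,:,i].astype(int) for i in range(3)]
m=(abs(H-110)<8)&(Sa>180)&(V>100);m[:190]=0;m[262:]=0;m[:,:330]=0;m[:,415:]=0
for c in blobs(m,50)[:1]:
    r=cv2.minAreaRect(c);b=onplane('top',cv2.boxPoints(r),19);e=b[1]-b[0],b[2]-b[1]
    print('lid',onplane('top',[r[0]],19).round(1),[(np.hypot(*v[:2]).round(),np.arctan2(v[1],v[0]).round(3)) for v in e])
m=(abs(H-65)<20)&(Sa>110)&(V>50);m[:195]=0;m[265:]=0;m[:,:95]=0;m[:,185:]=0
for c in blobs(m,5): print('cas',onplane('top',[cv2.minAreaRect(c)[0]],40).round(1))
go([464,384,200],-0.02)
```

```text
lid [[ 463.9 -382.2   19. ]] [(np.float64(222.0), np.float64(-1.535)), (np.float64(170.0), np.float64(-3.125))]
cas [[460.3 383.3  40. ]]
cas [[500.6 381.4  40. ]]
t 26.9833 pos [370.1 208.9 215.1] rot units [ 0.    0.01 -0.01] cm in current [  9.03 -17.7    1.5 ] cm after rot [  9.04 -17.7    1.51] F [-0.4 -0.5  0.2] grip 1.0 q6 1.83
```

View pics/s15.png

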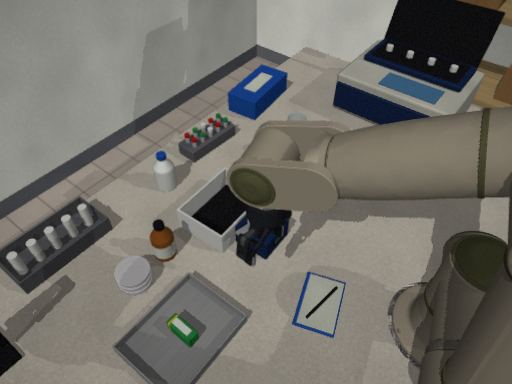

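View pics/t15.png

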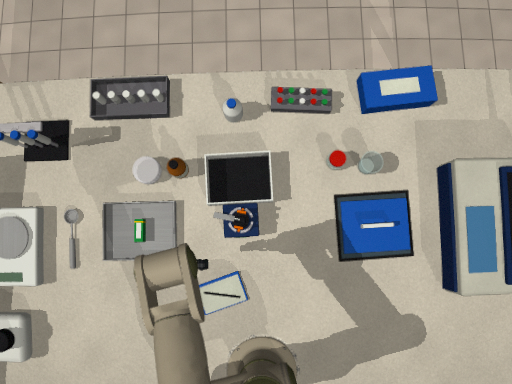

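```bash
python3 -c "
from rig import finish_job
print(finish_job())"
```

```text
the job is handed in; nothing more can be done
None
```

The job is done and handed in at about 27 s of the 64 s allowed; the hand-in reports no verdict.

- **Dial:** I pinched both tabs, turned the dial anticlockwise about 75°, and let go. The side picture afterwards showed the tabs sprung out in the open notches and the keeper arm clear of the lid. The last top view still showed it open.
- **Lid:** I lifted it by the handle and set it on the mat. Measured in the last top view, its centre is at (464, −382) mm against the mat's (464, −381), with the handle up. Its outline measured 222 × 170 mm against the given 220 × 170, which fits it lying flat.
- **Cassette:** I picked it off the chamber floor and set it on its base in the tray. It measures about (464, 383) mm, and the tray's centre is about (462, 384).
- **Bystanders:** none looks moved in the last pictures, which I compared by eye only.
- **Arm:** it was clear of everything, with wrist force near zero, when I handed in.

**Checks that disagreed:**
- My two-view fix on the ends of the lid's handle missed by about 4 mm, and I used the single-view position.
- A two-view fix on a corner of the cassette missed by 18 mm because I had mismatched the points. I replaced it with separate fixes from the two views, which agreed to about 4 mm.

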